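# Close a bench tube clamp on a seatpost

## Robot

A 6-joint arm with a two-finger parallel gripper is mounted at the origin on the work surface. World frame = base frame: x ahead of the robot, y to its left, z up, the work surface at z = 0. Lengths are in m, angles in rad, forces in N, time in s.
With the tool pointing down it reaches from about 0.275 to 0.85 m from the base axis. Payload 19 kg.
Tool frame: the origin (TCP) lies on the centre line of the jaws, within the pads' length; the fingertips stand 22 mm ahead of it and the grasp point (between the pads) lies 3 mm ahead of it (tip_extent is the distance from the TCP to the fingertips, in m); z points along the fingers, y is the direction in which the jaws open and shut (so a half turn about z gives the same grasp; the last joint's range is limited). The gripper opens to 85 mm and grips with 20 to 120 N. Pads are 22 mm wide; open, the fingers measure 114 mm over their backs; the gripper's body (76 mm by 85 mm) begins 54 mm behind the grasp point. The pads swing forward as they close: fully open they stand 13 mm farther back than shut.
Start: joints at [-1.296, 0.15, 1.437, -0, 1.554, -0.134], TCP at [0.229, -0.528, 0.253] pointing down, gripper open.
Joint ranges: [-2.8, 2.8], [-0.68, 2.1], [0.12, 2.68], [-1.39, 4.53], [0.16, 2.79], [-2.81, 2.81]. Speed limits (rad/s): [1.89, 1.89, 2.22, 3.01, 3.01, 3.01].

## Interface

Orientations are given as a rotation vector (axis times angle).
In Python, from plant import read_state, read_camera, camera_params, finish_job, look_for, tip_of, tip_extent gives the robot as it stands. The module is installed in compiled form; this text tells all that it offers.
- The arm moves only by the shell command python3 -m crank 'ROWS' [FORCE]. ROWS is a JSON object of lists of equal length, an entry for each row: "rotation": the turn, a rotation vector about the world's x, y, z in degrees, a list of three; "dp": the shift along the world's x, y, z in cm, a list of three; "gripper": the gripper command: -1 is fully open, 1 is shut, values between are in proportion. A call has 1 to 20 rows; each row shifts and turns the commanded pose from where the row before left it; what a row does not reach is not made up. A row lasts 1/12 s, in which the tool goes at most 41.7 mm and 7.16 degrees, less where a joint would pass 70% of its speed; a pose out of reach is approached as far as the arm can. A call with a gripper value outside its range is refused whole. The fingers move at their own pace and stop on an object; FORCE is the grip in N (left out, the last holds). Time passes only in rows, so rows that do not move let the fingers close. It gives the time, the measured TCP pose, the force and the opening at its end, in the units of the state.
- read_state(): the state, without advancing time (a new reading comes with each control period).
- read_camera(name): name is "side" or "top" or "wrist"; returns the picture (480x640x3 uint8, blue, green, red); there is no depth.
- camera_params(name): a dict with "mtx" (3x3 intrinsics, pixels), "R" (3x3) and "t" (3): a world point X has camera coordinates R X + t. Camera axes: x right, y down, z forward; pixel columns grow to the right and rows downward; lengths in m; the calibration is good to about 2 mm. A picture is of the moment at which its call begins: read the wrist's pose just before it. camera_params takes no time and is no camera call; for the wrist camera it gives the pose at the moment of the call.
- finish_job(): hands the job in, once; it reports no verdict.
Trained networks look in the newest picture that a camera, given by its name, has taken for a name from the list of things; names that differ only in an ending like _2 or _b are one class to them, and where a whole thing is asked for, a point or a joint stands for the part that bears it (a point fixed in the world has none). Each returns a list of dicts, best first, with "score" (0 to 1); they miss things now and then, are a little off and sometimes report something else, mostly with a low value. They report only what shows in the picture. A call takes as long as a camera call. They do not tell look-alikes from the thing itself.
- look_for(thing, camera): "extent" ([left, top, right, bottom] in pixels, round what is visible of it).
- tip_of(thing, camera): "xy" ([column, row] in pixels: a listed point, or the origin of a listed thing).
The state is a dict: "time": time; "joint_positions": joint angles; "qd": joint speeds; "effort": joint torques, N m; "eef_pos": TCP position; "eef_rot": TCP orientation; "ft_force": force on the tool from outside, world axes, zero at the start; "moment": the same for the moment, N m; "gripper_width": finger opening in m.
Only numpy, scipy, OpenCV 4.12 (cv2) and the standard library are available. Lean on these libraries where they do the work, as an engineer would, in place of code of your own. Each camera call takes 0.05 s, during which the arm holds its last target. There are 200 camera calls.

## Task

A bicycle seatpost lies in the saddle of the blue bench clamp. Swing the clamp's hinged aluminium cap down over the seatpost until it is fully closed, and only then swing the red-knobbed bolt up until it stands upright in the slot of the cap's tongue; leave the post lying in the saddle. Do not strike the dark rail that crosses above the clamp, and leave the hub, the grease jar and the cardboard tray where they are.

Things in the scene. Friction and masses are not known exactly. Their poses are not given: they have to be found in the camera images.
- clamp: Blue bench clamp, fixed; foot plate 150 x 130 x 12 mm. Origin: centre of its underside, on the bench; -x points roughly to the robot, y along the clamped tube, z up. Offsets in these texts are in this frame, mm. A 44 mm square pedestal carries a V saddle; the tube's axis lies at x 0, z 110. The cap hinges on the +x side, the swing bolt on the -x side.
- cap_pivot (a point): Point on the cap's hinge line (parallel to the clamp's y), fixed at (34, 0, 110) in the clamp frame.
- cap (a joint): Angle of the aluminium cap, rad: 0 = closed over the tube (stop), 1.5 = fully open (stop); it opens up and away from the robot. Stiff hinge: the cap (0.25 kg) stays where it is left; about 3 N at the tongue moves it. Its arch over the tube rises 25 mm above the hinge line.
- tongue (a point): Grip point on the cap's flat tongue (40 mm wide along y, 10 mm thick). At cap angle c: x = 34 - 99 cos c + 3 sin c, z = 110 + 99 sin c + 3 cos c; closed: (-65, 0, 113). The tongue ends 112 mm from the hinge line; its outer 33 mm is split by a 14 mm slot, open at the tip. Pinched across its 40 mm width, it can pivot between the pads.
- bolt_pivot (a point): Point on the swing bolt's hinge line (parallel to the clamp's y), fixed at (-52, 0, 55) in the clamp frame.
- bolt (a joint): Angle of the swing bolt, rad: 0 = upright, in the slot (stop), growing as it swings down towards the robot (1.57 level, 1.75 stop). Stiff hinge: the bolt (0.16 kg) stays where it is left; about 3 N at the knob moves it. The cap must be closed to within about 0.08 rad, or the bolt's nut strikes the tongue instead of passing over it.
- knob (a point): Centre of the red round knob (31 mm diameter, 35 mm long along the bolt), 95 mm from the bolt's hinge line; the bolt ends at 116 mm; its steel shank is 10 mm thick. At bolt angle b: x = -52 - 95 sin b, z = 55 + 95 cos b; upright: (-52, 0, 150). Pinched along y, it can pivot between the pads.
- seatpost: Black round seatpost, 31 mm diameter, 200 mm long, loose (0.3 kg), lying in the V saddle along the clamp's y. Origin at its middle, on its axis; its y axis runs along it.
- rail: Dark steel rail, fixed to the clamp (same frame and origin): 24 mm round bar along y at x -30, z 365, from y -200 to 200, on legs that bend back to x 90 at its ends. It stands over the clamp: an upright gripper at the tongue or the raised knob strikes it; one leaning back towards the robot (-x) by 30 to 45 degrees clears it.
- hub: Bystander: copper-coloured wheel hub standing upright, 58 mm diameter, 104 mm high, loose. Origin under its centre.
- grease: Bystander: jar with green cap, 64 mm diameter, 90 mm high, loose. Origin under its centre.
- tray: Bystander: open cardboard tray 130 x 100 x 50 mm, loose. Origin under its centre.
Things that resemble listed ones, but are neither listed nor needed, are in the scene too. Several things have the shape of the seatpost; the one meant has the colours described above.

How it is judged:
By the outcome, as a careful person would: the job done as asked, in the order asked, and still so for the second after the job is handed in, with the robot touching nothing.
It also fails if it takes over 51 s, if anything falls off the work surface, if the arm or the gripper's body presses on something with over 40 N, if the wrist force passes 120 N, or if a joint passes its speed limit or range.

## Working session

There is one attempt and no reset: what is moved stays moved. The work goes in short steps, Python scripts to look and compute and a shell command to move; the robot and the scene stay as the last step left them, time stands still between calls to the robot, and variables do not carry over. Pictures are saved under pics/ and viewed, about 8 in all and at most 12, crops included, and the job is handed in when it is done.

```bash
mkdir -p pics; cat > h.py <<'E'
import numpy as np, cv2
from plant import *
from scipy.spatial.transform import Rotation as Rn
def ray(c,uv):
    p=camera_params(c);K,R,t=[np.array(p[k]) for k in('mtx','R','t')]
    d=R.T@np.linalg.solve(K,[uv[0],uv[1],1.]);return -R.T@t,d/np.linalg.norm(d)
def tri(obs):
    A=np.zeros((3,3));b=np.zeros(3)
    for c,uv in obs:
        o,d=ray(c,uv);P=np.eye(3)-np.outer(d,d);A+=P;b+=P@o
    x=np.linalg.solve(A,b);return x
def proj(c,X):
    p=camera_params(c);q=np.array(p['R'])@X+np.array(p['t']);q=np.array(p['mtx'])@q;return q[:2]/q[2]
E
python3 - <<'E'
from h import *
for c in('side','top'):
    cv2.imwrite(f'pics/{c}0.png',read_camera(c))
    for n in('clamp','cap_pivot','tongue','bolt_pivot','knob','seatpost','rail','hub','grease','tray'):
        print(c,n,[(np.round(d['xy']).tolist(),round(d['score'],2)) for d in tip_of(n,c)[:3]])
    print(ray(c,(320,240)))
print(read_state())
E
```

```text
side clamp [([336.0, 197.0], 0.56)]
side cap_pivot [([331.0, 160.0], 0.59)]
side tongue [([339.0, 148.0], 0.64)]
side bolt_pivot [([350.0, 192.0], 0.81)]
side knob [([372.0, 201.0], 0.45)]
side seatpost [([397.0, 253.0], 0.72), ([337.0, 169.0], 0.61)]
side rail []
side hub [([301.0, 245.0], 0.88)]
side grease [([390.0, 177.0], 0.79)]
side tray [([246.0, 275.0], 0.86)]
(array([-0.08028164,  0.73802493,  1.27769907]), array([ 0.42699347, -0.43511497, -0.79268628]))
top clamp [([358.0, 205.0], 0.79)]
top cap_pivot [([362.0, 184.0], 0.85), ([289.0, 226.0], 0.59)]
top tongue [([369.0, 199.0], 0.54)]
top bolt_pivot [([361.0, 222.0], 0.84)]
top knob [([359.0, 251.0], 0.61)]
top seatpost [([361.0, 194.0], 0.66), ([456.0, 296.0], 0.66)]
top rail []
top hub [([288.0, 227.0], 0.64)]
top grease [([424.0, 228.0], 0.56)]
top tray [([235.0, 216.0], 0.97)]
(array([0.38108669, 0.06012736, 1.55763757]), array([ 0.13447826, -0.03960481, -0.99012477]))
{'time': 1.1, 'joint_positions': array([-1.29599208e+00,  1.50503944e-01,  1.43737463e+00, -1.03867510e-05,
        1.55380684e+00, -1.33977532e-01]), 'qd': array([-0.00071736, -0.00142079,  0.00043338,  0.00202163,  0.00079069,
        0.00054683]), 'effort': array([-5.56822379e-04, -7.12805915e+01, -5.71053636e+01, -4.48475919e-05,
        1.51953602e-03, -1.44340646e-05]), 'eef_pos': array([ 0.22854296, -0.52760741,  0.25327696]), 'eef_rot': array([-3.07610982e+00, -6.37633104e-01,  2.65231725e-05]), 'ft_force': array([ 0.41203567, -0.92921549,  0.17045628]), 'moment': array([ 0.01130246, -0.0439599 , -0.02612393]), 'gripper_width': 0.08545273088430275}
```

View pics/side0.png

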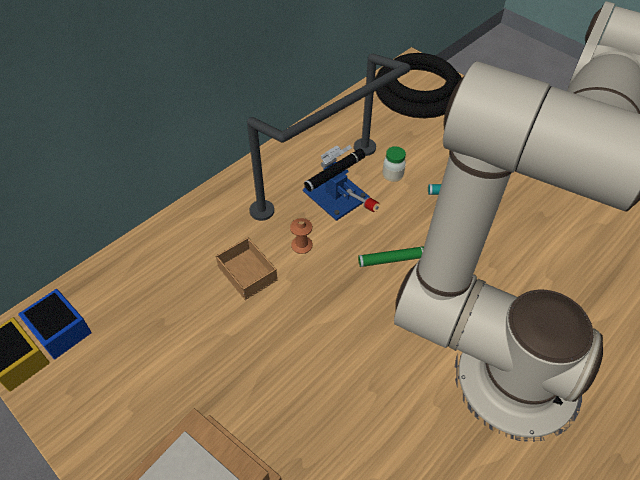

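View pics/top0.png

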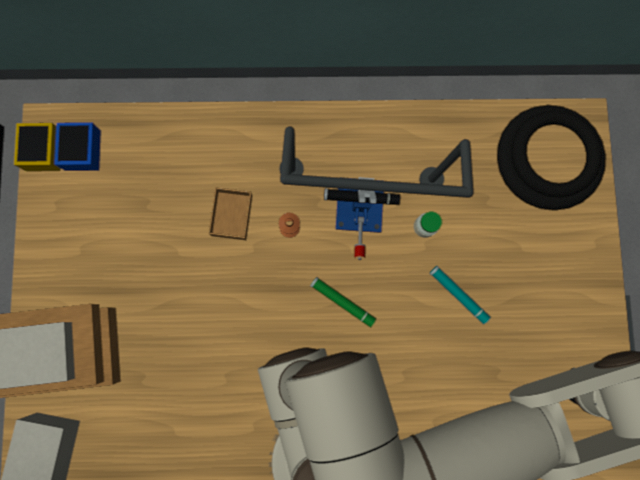

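The side view shows the clamp at about (336,197) with the cap partly open, the bolt pointing at the robot (knob about (372,203)), and the rail from (283,136) to (408,68). In the top view the knob is at (360,252), the foot plate at (360,218) and the rail ends at (288,181) and (468,190). Next I'll fit the clamp pose and the joint angles.

```bash
cat > fit.py <<'E'
from h import *
from scipy.optimize import least_squares
def local(n,c,b):
    return {'cap_pivot':(34,0,110),'bolt_pivot':(-52,0,55),'railL':(-30,200,365),'railR':(-30,-200,365),'clamp':(0,0,0),'seatpost':(0,0,110),
     'tongue':(34-99*np.cos(c)+3*np.sin(c),0,110+99*np.sin(c)+3*np.cos(c)),'knob':(-52-95*np.sin(b),0,55+95*np.cos(b))}[n]
def W(p,n):
    l=np.array(local(n,p[3],p[4]))/1000
    cs,s=np.cos(p[2]),np.sin(p[2])
    return np.array([p[0]+cs*l[0]-s*l[1],p[1]+s*l[0]+cs*l[1],l[2]])
def fit(obs,x0=(.65,.02,0,1.,1.4)):
    f=lambda p:np.concatenate([proj(c,W(p,n))-uv for c,n,uv in obs])
    return least_squares(f,x0,loss='soft_l1',f_scale=1.5),f
E
python3 - <<'E'
from fit import *
obs=[('side','cap_pivot',(331,160)),('side','tongue',(339,148)),('side','bolt_pivot',(350,192)),('side','knob',(372,203)),('side','railL',(283,136)),('side','railR',(408,68)),('side','clamp',(336,197)),
('top','clamp',(358,205)),('top','cap_pivot',(362,184)),('top','tongue',(369,199)),('top','bolt_pivot',(361,222)),('top','knob',(359.5,251)),('top','railL',(288,181)),('top','railR',(468,190)),('top','seatpost',(362,196)),('side','seatpost',(336,170))]
r,f=fit(obs);print(r.x)
for o,e in zip(obs,f(r.x).reshape(-1,2)):print(o[0],o[1],e.round(1))
for n in('tongue','knob','cap_pivot'):print(n,W(r.x,n))
for c,b in(('side',(290,130,410,230)),('top',(320,160,420,265))):
    im=cv2.imread(f'pics/{c}0.png')[b[1]:b[3],b[0]:b[2]];cv2.imwrite(f'pics/{c}c.png',cv2.resize(im,None,fx=5,fy=5,interpolation=cv2.INTER_CUBIC))
a=cv2.imread('pics/sidec.png');b=cv2.imread('pics/topc.png');h=500
cv2.imwrite('pics/cc.png',cv2.resize(np.hstack([cv2.resize(a,(600,500)),cv2.resize(b,(476,500))]),(800,372)))
print([(k,tri([('side',s),('top',t)]).round(3)) for k,s,t in(('hub',(301,245),(288,227)),('grease',(390,177),(424,228)),('tray',(246,275),(235,216)))])
E
```

```text
[ 0.69037723 -0.11426151 -0.07420803  1.01298706  1.2252431 ]
side cap_pivot [-1.9  1.6]
side tongue [3.1 0.6]
side bolt_pivot [-0.7  0.2]
side knob [ 0.5 -0.2]
side railL [0.3 1.3]
side railR [-2.1 -0.7]
side clamp [ 0.3 -2.1]
top clamp [1.  0.3]
top cap_pivot [2.  0.5]
top tongue [-1.9 -2.9]
top bolt_pivot [-0.8 -2. ]
top knob [0.5 0.3]
top railL [-3.5 -0.7]
top railR [-0.3  1.5]
top seatpost [1.4 1.1]
side seatpost [ 1.3 -1.8]
tongue [ 0.67456257 -0.11308578  0.19558125]
knob [ 0.54938196 -0.10377928  0.08717814]
cap_pivot [ 0.72428366 -0.11678227  0.11      ]
[('hub', array([0.63 , 0.087, 0.004])), ('grease', array([ 0.631, -0.296, -0.017])), ('tray', array([ 0.672,  0.242, -0.022]))]
```

View pics/cc.png

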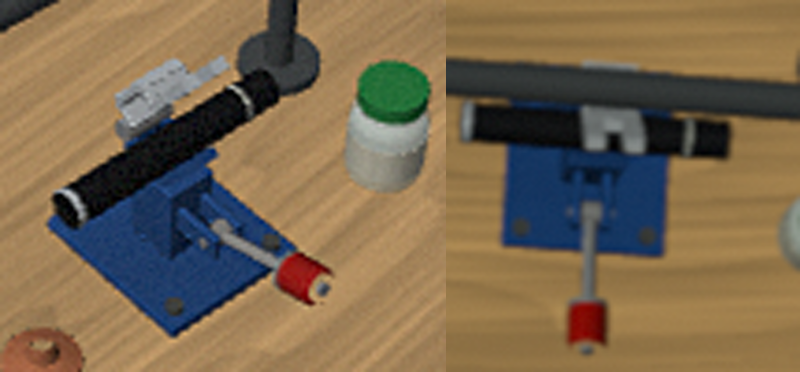

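The crops show a cap about 1 rad open, with its slotted tongue towards the robot, and a bolt sticking out slightly upward. The fit is consistent to about 2-3 px. I'll move to a leaned-back viewing pose in front of the clamp.

```bash
python3 -m crank '{"rotation":[[0,0,-6.94],[0,0,-6.94],[0,0,-6.94],[0,0,-6.94],[-0.49,-6.65,0],[-0.49,-6.65,0],[-0.49,-6.65,0],[-0.49,-6.65,0],[-0.49,-6.65,0],[-0.49,-6.65,0],[0,0,0],[0,0,0],[0,0,0],[0,0,0],[0,0,0],[0,0,0]],"dp":[[1.93,3.05,0.55],[1.93,3.05,0.55],[1.93,3.05,0.55],[1.93,3.05,0.55],[1.93,3.05,0.55],[1.93,3.05,0.55],[1.93,3.05,0.55],[1.93,3.05,0.55],[1.93,3.05,0.55],[1.93,3.05,0.55],[1.93,3.05,0.55],[1.93,3.05,0.55],[1.93,3.05,0.55],[1.93,3.05,0.55],[0,0,0],[0,0,0]],"gripper":[-1,-1,-1,-1,-1,-1,-1,-1,-1,-1,-1,-1,-1,-1,-1,-1]}' 40
python3 - <<'E'
from fit import *
s=read_state();print(s['eef_pos'],s['joint_positions'],s['time'],'\n',Rn.from_rotvec(s['eef_rot']).as_matrix().round(3))
im=read_camera('wrist');cv2.imwrite('pics/w1.png',im)
p=[ 0.69037723,-0.11426151,-0.07420803,1.01298706,1.2252431 ]
for n in('tongue','knob','bolt_pivot','cap_pivot'):print(n,[(np.round(d['xy']),round(d['score'],2)) for d in tip_of(n,'wrist')[:2]],proj('wrist',W(p,n)))
E
```

```text
time: 2.43
eef_pos: [0.4939, -0.1072, 0.3288]
eef_rot: [2.928, -0.095, 1.065]
ft_force: [-0.2, 0.4, -0.5]
gripper_width: 0.0853
[ 0.49393141 -0.10720597  0.32883209] [-0.54799278 -0.42492413  1.92807727  0.35335079  1.02759029  0.9993736 ] 2.4333 
 [[ 0.765 -0.066  0.641]
 [-0.049 -0.998 -0.044]
 [ 0.642  0.003 -0.766]]
tongue [(array([305., 146.]), 0.77)] [300.06988123 138.97970811]
knob [(array([303., 336.]), 0.81)] [300.2526478 331.4741519]
bolt_pivot [(array([306., 252.]), 0.71)] [301.53310124 251.45119988]
cap_pivot [(array([307., 153.]), 0.77)] [300.90989949 150.72981373]
```

View pics/w1.png

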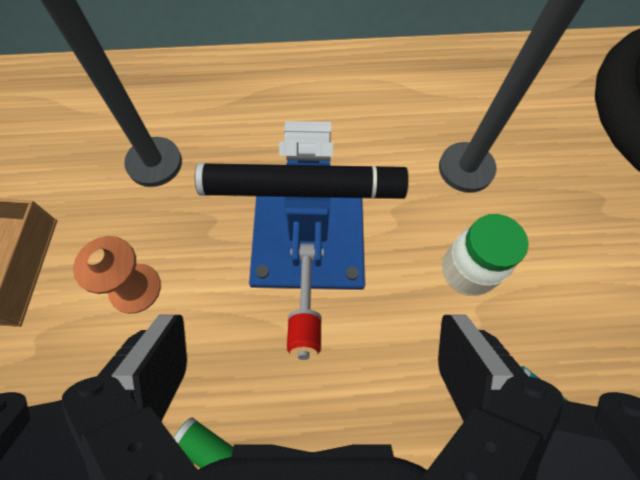

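The wrist view is clear: knob at (304,334), bolt pivot at (307,252), end-on tongue tip at about (307,148), near plate corners at (250,287) and (365,289). I'll refit with these.

```bash
python3 - <<'E'
import fit as F
from fit import *
old=F.local
F.local=lambda n,c,b:{'pl':(-75,65,12),'pr':(-75,-65,12)}[n] if n in('pl','pr') else old(n,c,b)
w=[('wrist','knob',(304,334)),('wrist','bolt_pivot',(306.5,252)),('wrist','pl',(250,287)),('wrist','pr',(365,289))]
t=[('wrist','tongue',(305.5,147)),('wrist','cap_pivot',(307,152))]
o=[('top','tongue',(366,198)),('top','knob',(359.5,251)),('side','tongue',(341,149)),('side','knob',(372,203)),('side','bolt_pivot',(350,192)),('top','bolt_pivot',(361,220)),('side','cap_pivot',(330,161)),('top','cap_pivot',(363,184)),]
obs=w+w+t+o
r,f=fit(obs);print(r.x.tolist())
for q,e in zip(obs,f(r.x).reshape(-1,2)):print(q[0],q[1],e.round(1))
for n in('tongue','knob','bolt_pivot','cap_pivot'):print(n,W(r.x,n))
s=read_state();z=Rn.from_rotvec(s['eef_rot']).as_matrix()[:,2]
print('togo',100*(W(r.x,'tongue')-s['eef_pos']-.003*z))
E
```

```text
[0.6883415888474219, -0.11985800619388882, -0.08670003415817573, 0.9674481754267132, 1.2364339518229097]
wrist knob [ 0.  -0.1]
wrist bolt_pivot [-0.3  0.9]
wrist pl [-2.5 -0.9]
wrist pr [ 0.2 -1.5]
wrist knob [ 0.  -0.1]
wrist bolt_pivot [-0.3  0.9]
wrist pl [-2.5 -0.9]
wrist pr [ 0.2 -1.5]
wrist tongue [-0.7 -0.4]
wrist cap_pivot [0.1 0.1]
top tongue [3.1 0.5]
top knob [1.9 1.2]
side tongue [4.  0.4]
side knob [ 2.  -0.3]
side bolt_pivot [ 1.  -0.4]
top bolt_pivot [1.1 0.7]
side cap_pivot [ 1.1 -0.1]
top cap_pivot [3.3 1.2]
tongue [ 0.66871305 -0.11815193  0.19322282]
knob [ 0.5471351  -0.10758463  0.08617586]
bolt_pivot [ 0.63653691 -0.11535525  0.055     ]
cap_pivot [ 0.72221388 -0.12280212  0.11      ]
togo [ 17.39431871  -0.68232252 -13.27252054]
```

```bash
python3 -m crank '{"rotation":[[0,0,-1],[0,0,0],[0,0,0],[0,0,0],[0,0,0],[0,0,0],[0,0,0],[0,0,0]],"dp":[[2.26,-0.07,-1.45],[2.26,-0.07,-1.45],[2.26,-0.07,-1.45],[2.26,-0.07,-1.45],[2.26,-0.07,-1.45],[2.26,-0.07,-1.45],[0,0,0],[0,0,0]],"gripper":[-1,-1,-1,-1,-1,-1,-1,-1]}'
python3 - <<'E'
from fit import *
s=read_state();print(s['eef_pos'],s['joint_positions'],s['time'])
for c in('wrist','side','top'):cv2.imwrite(f'pics/{c}2.png',read_camera(c))
p=[0.6883415888474219, -0.11985800619388882, -0.08670003415817573, 0.9674481754267132, 1.2364339518229097]
for c in('wrist','side','top'):
  for n in('tongue','cap_pivot'):print(c,n,[(np.round(d['xy']),round(d['score'],2)) for d in tip_of(n,c)[:2]],proj(c,W(p,n)))
E
```

```text
time: 3.35
eef_pos: [0.6287, -0.1153, 0.2397]
eef_rot: [2.922, -0.131, 1.057]
ft_force: [-0.3, -0.2, 0.6]
gripper_width: 0.0852
[ 0.62872862 -0.11527964  0.23970995] [-0.39202961 -0.07279407  1.83928072  0.28967755  0.72438276  1.11543046] 3.35
wrist tongue [(array([298., 278.]), 0.91)] [312.76435783 279.05050599]
wrist cap_pivot [] [312.35254626 243.58924326]
side tongue [(array([342., 148.]), 0.78)] [345.04080699 149.39871572]
side cap_pivot [(array([329., 161.]), 0.83), (array([339., 197.]), 0.41)] [331.12885151 160.88027502]
top tongue [(array([367., 196.]), 0.7)] [369.05204496 198.54902786]
top cap_pivot [(array([364., 184.]), 0.58), (array([361., 220.]), 0.52)] [366.28700443 185.24278513]
```

View pics/wrist2.png

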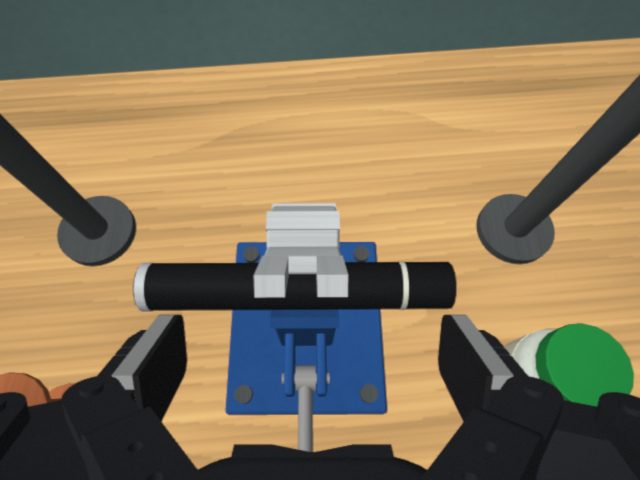

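The tongue's fork is at columns 255-348, rows 255-297, about 12 px (5 mm) left of the jaw centre line. I'll triangulate its position.

```bash
python3 - <<'E'
from fit import *
obs=[('wrist',(300,278)),('side',(342,148)),('top',(367,196))]
x=tri(obs);print('3cam',x,[ (proj(c,x)-u).round(1) for c,u in obs]);x2=tri(obs[:2]);print('ws',x2)
p=np.array([0.6883, -0.1145, -0.087,0,1.236])
for c in np.arange(.8,1.25,.05):
    p[3]=c;X=W(p,'tongue');print(round(c,2),X.round(4),[(proj(k,X)-u).round(1).tolist() for k,u in obs])
s=read_state();z=Rn.from_rotvec(s['eef_rot']).as_matrix()[:,2];print(z,100*(x-s['eef_pos']-.003*z))
E
```

```text
3cam [ 0.67190168 -0.11178431  0.19897349] [array([-0.4, -8.5]), array([0.6, 0.4]), array([-0.3,  0.8])]
ws [ 0.6697293  -0.11060295  0.20106028]
0.8 [ 0.6556 -0.1116  0.1831] [[2.9, 35.8], [4.8, 7.9], [-0.9, 8.6]]
0.85 [ 0.6593 -0.112   0.1864] [[2.8, 26.2], [3.9, 6.2], [-0.6, 6.8]]
0.9 [ 0.6632 -0.1123  0.1894] [[2.7, 16.2], [3.0, 4.6], [-0.4, 5.1]]
0.95 [ 0.6672 -0.1127  0.1923] [[2.7, 5.9], [2.0, 3.0], [-0.2, 3.2]]
1.0 [ 0.6714 -0.113   0.1949] [[2.6, -4.7], [1.0, 1.4], [0.0, 1.4]]
1.05 [ 0.6757 -0.1134  0.1974] [[2.6, -15.4], [-0.1, -0.2], [0.3, -0.5]]
1.1 [ 0.6801 -0.1138  0.1996] [[2.5, -26.2], [-1.2, -1.7], [0.5, -2.5]]
1.15 [ 0.6846 -0.1142  0.2016] [[2.5, -37.1], [-2.3, -3.1], [0.7, -4.4]]
1.2 [ 0.6892 -0.1146  0.2034] [[2.5, -47.9], [-3.4, -4.6], [0.9, -6.4]]
[ 0.63991838 -0.05873556 -0.76619489] [ 4.12853874  0.25149365 -4.07516011]
```

```bash
python3 -m crank '{"rotation":[[0,0,0],[0,0,0],[0,0,0],[0,0,0],[0,0,0],[0,0,0],[0,0,0],[0,0,0],[0,0,0],[0,0,0]],"dp":[[1.3,0.12,-1.4],[1.3,0.12,-1.4],[1.4,0.1,-1.4],[0,0,0],[0,0,0],[0,0,0],[0,0,0],[0,0,0],[0,0,0],[0,0,0]],"gripper":[-1,-1,-1,-1,0.05,0.3,0.3,0.3,0.3,0.3]}' 40
python3 - <<'E'
from fit import *
s=read_state();print(s['eef_pos'],s['gripper_width'],s['ft_force'],s['time'])
cv2.imwrite('pics/w3.png',read_camera('wrist'))
E
```

```text
time: 4.63
eef_pos: [0.6691, -0.1131, 0.202]
eef_rot: [2.914, -0.129, 1.065]
ft_force: [-9.1, -21.7, 8.7]
gripper_width: 0.0393
[ 0.66909394 -0.1130834   0.20202861] 0.0392641826163744 [ -9.10849165 -21.67964598   8.6783274 ] 4.6333
```

View pics/w3.png

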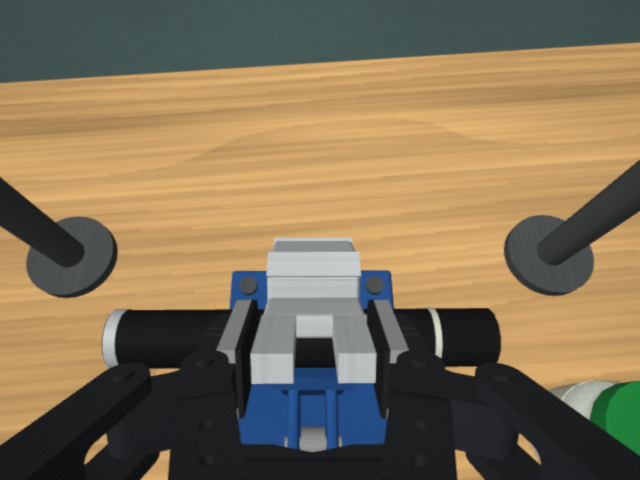

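The tongue is held between both pads (opening 39 mm), with the post undisturbed. There is a small side preload in y, so I'll shift about 1.5 mm to -y during the arc. I'll compute the arc steps now.

```bash
python3 - <<'E'
from fit import *
s=read_state();R=Rn.from_rotvec(s['eef_rot']).as_matrix();g=s['eef_pos']+.003*R[:,2]
ax=np.array([np.cos(-.087),np.sin(-.087)]);h=(np.array([.7222,-.1168])-g[:2])@ax;v=g[2]-.11
r=np.hypot(h,v);ph=np.arctan2(v,h);print(r,ph,ph-.03)
a=np.linspace(ph,.05,14)
P=np.c_[r*np.cos(a),r*np.sin(a)]
for d in np.diff(P,axis=0)*100:print([round(x,2) for x in(-d[0]*ax[0],-d[0]*ax[1],d[1])])
E
```

```text
0.10340032756893776 1.0518307626261676 1.0218307626261676
[np.float64(-0.67), np.float64(0.06), np.float64(-0.42)]
[np.float64(-0.64), np.float64(0.06), np.float64(-0.47)]
[np.float64(-0.6), np.float64(0.05), np.float64(-0.52)]
[np.float64(-0.56), np.float64(0.05), np.float64(-0.57)]
[np.float64(-0.51), np.float64(0.04), np.float64(-0.61)]
[np.float64(-0.47), np.float64(0.04), np.float64(-0.64)]
[np.float64(-0.42), np.float64(0.04), np.float64(-0.68)]
[np.float64(-0.36), np.float64(0.03), np.float64(-0.71)]
[np.float64(-0.31), np.float64(0.03), np.float64(-0.73)]
[np.float64(-0.25), np.float64(0.02), np.float64(-0.76)]
[np.float64(-0.19), np.float64(0.02), np.float64(-0.77)]
[np.float64(-0.13), np.float64(0.01), np.float64(-0.79)]
[np.float64(-0.07), np.float64(0.01), np.float64(-0.79)]
```

```bash
python3 -m crank '{"rotation":[[0,0,0],[0,0,0],[0,0,0],[0,0,0],[0,0,0],[0,0,0],[0,0,0],[0,0,0],[0,0,0]],"dp":[[0,-0.15,0],[-0.67,0.06,-0.42],[-0.64,0.06,-0.47],[-0.6,0.05,-0.52],[-0.56,0.05,-0.57],[-0.51,0.04,-0.61],[-0.47,0.04,-0.64],[0,0,0],[0,0,0]],"gripper":[0.3,0.3,0.3,0.3,0.3,0.3,0.3,0.3,0.3]}'
python3 - <<'E'
from fit import *
s=read_state();R=Rn.from_rotvec(s['eef_rot']).as_matrix();g=s['eef_pos']+.003*R[:,2]
ax=np.array([np.cos(-.087),np.sin(-.087)]);h=(np.array([.7222,-.1168])-g[:2])@ax;v=g[2]-.11
print(np.hypot(h,v),np.arctan2(v,h),g,s['ft_force'])
E
```

```text
time: 5.43
eef_pos: [0.6344, -0.1105, 0.1685]
eef_rot: [2.916, -0.129, 1.064]
ft_force: [-3.1, -11.3, 2.1]
gripper_width: 0.039
0.10285536860316402 0.5785648327488763 [ 0.63628718 -0.11072806  0.16624367] [ -3.11668336 -11.30503017   2.12735218]
```

```bash
python3 -m crank '{"rotation":[[0,0,0],[0,0,0],[0,0,0],[0,0,0],[0,0,0],[0,0,0],[0,0,0],[0,0,0],[0,0,0]],"dp":[[-0.42,-0.06,-0.68],[-0.36,0.03,-0.71],[-0.31,0.03,-0.73],[-0.25,0.02,-0.76],[-0.19,0.02,-0.77],[-0.13,0.01,-0.79],[-0.06,0.01,-0.6],[0,0,0],[0,0,0]],"gripper":[0.3,0.3,0.3,0.3,0.3,0.3,0.3,0.3,0.3]}'
cat > st.py <<'E'
from fit import *
s=read_state();R=Rn.from_rotvec(s['eef_rot']).as_matrix();g=s['eef_pos']+.003*R[:,2]
ax=np.array([np.cos(-.087),np.sin(-.087)]);h=(np.array([.7222,-.1168])-g[:2])@ax;v=g[2]-.11
print(np.hypot(h,v),np.arctan2(v,h),g,s['ft_force'])
E
python3 st.py
```

```text
time: 6.18
eef_pos: [0.6171, -0.1093, 0.1169]
eef_rot: [2.918, -0.129, 1.062]
ft_force: [-0.2, -8.9, -0.5]
gripper_width: 0.0391
0.10354867381718556 0.04466817003379956 [ 0.61900395 -0.10943854  0.11462379] [-0.19193228 -8.93449823 -0.49063437]
```

```bash
for i in 1; do python3 -m crank '{"rotation":[[0,0,0],[0,0,0],[0,0,0],[0,0,0]],"dp":[[0,0,-0.15],[0,0,-0.15],[0,0,0],[0,0,0]],"gripper":[0.3,0.3,0.3,0.3]}'; done; python3 st.py
```

```text
time: 6.52
eef_pos: [0.617, -0.1092, 0.1141]
eef_rot: [2.918, -0.129, 1.062]
ft_force: [-4.1, -8.4, 1.0]
gripper_width: 0.039
0.1035175502659641 0.017681333185607037 [ 0.6189521  -0.10938873  0.11183023] [-4.14727401 -8.36030541  0.98415114]
```

```bash
python3 -m crank '{"rotation":[[0,0,0],[0,0,0],[0,0,0],[0,0,0]],"dp":[[0,0,-0.15],[0,0,-0.15],[0,0,0],[0,0,0]],"gripper":[0.3,0.3,0.3,0.3]}'; python3 st.py
```

```text
time: 6.85
eef_pos: [0.6174, -0.1093, 0.1128]
eef_rot: [2.917, -0.128, 1.065]
ft_force: [-26.9, -4.2, 26.0]
gripper_width: 0.039
0.10316487151015799 0.0052976659581733445 [ 0.61927944 -0.10952505  0.11054653] [-26.9180699   -4.21152402  25.95808297]
```

The cap has hit its stop (26 N upward, TCP no longer descending). I'll open and back out along the tool axis.

```bash
python3 -m crank '{"rotation":[[0,0,0],[0,0,0],[0,0,0],[0,0,0],[0,0,0],[0,0,0],[0,0,0],[0,0,0],[0,0,0],[0,0,0],[0,0,0],[0,0,0]],"dp":[[0,0,0],[0,0,0],[0,0,0],[0,0,0],[0,0,0.1],[-1.28,0.11,1.53],[-1.92,0.17,2.3],[-1.92,0.17,2.3],[-1.92,0.17,2.3],[-1.92,0.17,2.3],[0,0,0],[0,0,0]],"gripper":[-1,-1,-1,-1,-1,-1,-1,-1,-1,-1,-1,-1]}'
python3 - <<'E'
from fit import *
s=read_state();print(s['eef_pos'],s['ft_force'],s['joint_positions'])
for c in('wrist','side','top'):cv2.imwrite(f'pics/{c}4.png',read_camera(c))
p=np.array([0.6883, -0.1138, -0.087,0,1.236])
for c in('wrist','side','top'):
  for n in('tongue','knob','bolt_pivot'):print(c,n,[(np.round(d['xy']),round(d['score'],2)) for d in tip_of(n,c)[:2]],proj(c,W(p,n)))
E
```

```text
time: 7.85
eef_pos: [0.5275, -0.1008, 0.2208]
eef_rot: [2.917, -0.128, 1.065]
ft_force: [0.1, 0.3, 0.0]
gripper_width: 0.0854
[ 0.52751135 -0.10084716  0.22083028] [0.09823796 0.30926566 0.04027478] [-0.46729672 -0.29717381  2.06444286  0.35636684  0.74136401  1.00577448]
wrist tongue [(array([312., 221.]), 0.63)] [311.67698289 222.29592603]
wrist knob [(array([315., 354.]), 0.9)] [311.98869328 353.44867341]
wrist bolt_pivot [(array([312., 239.]), 0.67)] [311.72384414 240.30449184]
side tongue [(array([349., 177.]), 0.98), (array([374., 203.]), 0.16)] [353.66238898 181.08400798]
side knob [(array([374., 202.]), 0.63)] [372.52554726 203.9580165 ]
side bolt_pivot [(array([347., 193.]), 0.94)] [349.5490633  192.77350197]
top tongue [(array([363., 223.]), 0.71)] [361.9499676  221.93043297]
top knob [(array([358., 253.]), 0.63), (array([230., 218.]), 0.49)] [359.12766847 252.20334287]
top bolt_pivot [(array([356., 221.]), 0.76)] [359.84929755 220.78863733]
```

View pics/wrist4.png

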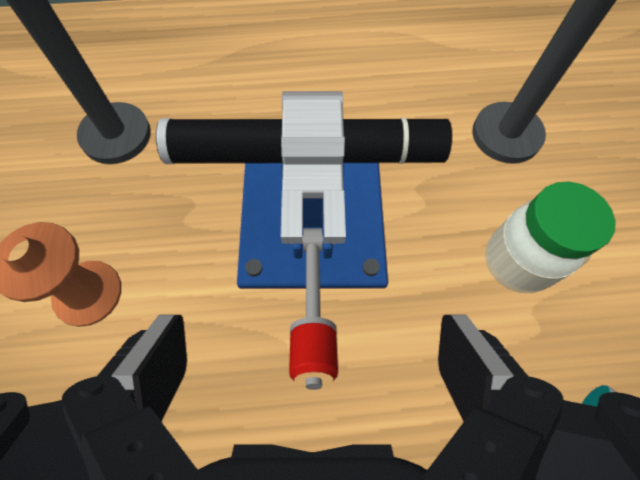

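The cap is fully closed over the post, with the tongue and its slot where the c=0 model puts them (wrist within about 2 px). The knob is at (315,353), as predicted. I'll go for the knob.

```bash
python3 -m crank '{"rotation":[[0,0,0],[0,0,0],[0,0,0],[0,0,0],[0,0,0],[0,0,0],[0,0,0],[0,0,0],[0,0,0],[0,0,0],[0,0,0],[0,0,0],[0,0,0],[0,0,0],[0,0,0],[0,0,0]],"dp":[[0.2,-0.01,-1.65],[0.2,-0.01,-1.65],[0.22,-0.01,-1.65],[0.22,-0.01,-1.65],[0.22,-0.01,-1.65],[0.22,-0.01,-1.65],[0.22,0,-1.65],[0.22,0,-1.65],[0,0,0],[0,0,0],[0,0,0],[0,0,0],[0,0,0],[0,0,0],[0,0,0],[0,0,0]],"gripper":[-1,-1,-1,-1,-1,-1,-1,-1,-1,0.3,0.6,0.6,0.6,0.6,0.6,0.6]}' 40
cat > st2.py <<'E'
from fit import *
s=read_state();R=Rn.from_rotvec(s['eef_rot']).as_matrix();g=s['eef_pos']+.003*R[:,2]
ax=np.array([np.cos(-.087),np.sin(-.087)]);piv=np.array([.6883,-.1138])-.052*ax
h=(piv-g[:2])@ax;v=g[2]-.055
r=np.hypot(h,v);b=np.arctan2(h,v);print('r,b',r,b,g,s['ft_force'],s['time'])
import sys
if len(sys.argv)>1:
    a=np.linspace(b,float(sys.argv[1]),int(sys.argv[2])+1);P=np.c_[r*np.sin(a),r*np.cos(a)]
    print([[round(float(x),2) for x in(-d[0]*ax[0],-d[0]*ax[1],d[1])] for d in np.diff(P,axis=0)*100])
E
python3 st2.py 0 18
```

```text
time: 9.78
eef_pos: [0.5446, -0.1029, 0.0878]
eef_rot: [2.916, -0.13, 1.062]
ft_force: [-21.7, -20.3, 6.2]
gripper_width: 0.0298
r,b 0.09519964188834322 1.2443596141425683 [ 0.54652077 -0.10310562  0.08552767] [-21.69154188 -20.25893611   6.1907304 ] 9.7833
[[0.23, -0.02, 0.62], [0.27, -0.02, 0.6], [0.31, -0.03, 0.58], [0.35, -0.03, 0.55], [0.39, -0.03, 0.53], [0.43, -0.04, 0.5], [0.46, -0.04, 0.47], [0.49, -0.04, 0.44], [0.52, -0.05, 0.4], [0.55, -0.05, 0.36], [0.57, -0.05, 0.33], [0.59, -0.05, 0.29], [0.61, -0.05, 0.24], [0.62, -0.05, 0.2], [0.64, -0.06, 0.16], [0.65, -0.06, 0.11], [0.65, -0.06, 0.07], [0.66, -0.06, 0.02]]
```

The knob is held (opening 29.8 mm, radius 95.2 mm as specified). I'll swing it the first half, easing the y preload.

```bash
python3 -m crank '{"rotation":[[0,0,0],[0,0,0],[0,0,0],[0,0,0],[0,0,0],[0,0,0],[0,0,0],[0,0,0],[0,0,0],[0,0,0],[0,0,0]],"dp":[[-0.1,-0.15,0],[0.23,-0.02,0.62],[0.27,-0.02,0.6],[0.31,-0.03,0.58],[0.35,-0.03,0.55],[0.39,-0.03,0.53],[0.43,-0.04,0.5],[0.46,-0.04,0.47],[0.49,-0.04,0.44],[0.52,-0.05,0.4],[0,0,0]],"gripper":[0.6,0.6,0.6,0.6,0.6,0.6,0.6,0.6,0.6,0.6,0.6]}'
python3 st2.py 0 9
```

```text
time: 10.7
eef_pos: [0.5787, -0.1062, 0.1352]
eef_rot: [2.919, -0.128, 1.062]
ft_force: [-11.0, -5.4, 6.6]
gripper_width: 0.0292
r,b 0.09590600315436047 0.6230567966514475 [ 0.58057506 -0.10637009  0.13288513] [-10.99237893  -5.41128528   6.5960629 ] 10.7
[[0.55, -0.05, 0.37], [0.57, -0.05, 0.33], [0.6, -0.05, 0.29], [0.61, -0.05, 0.25], [0.63, -0.05, 0.2], [0.64, -0.06, 0.16], [0.65, -0.06, 0.11], [0.66, -0.06, 0.07], [0.66, -0.06, 0.02]]
```

```bash
python3 -m crank '{"rotation":[[0,0,0],[0,0,0],[0,0,0],[0,0,0],[0,0,0],[0,0,0],[0,0,0],[0,0,0],[0,0,0]],"dp":[[0.55,-0.05,0.37],[0.57,-0.05,0.33],[0.6,-0.05,0.29],[0.61,-0.05,0.25],[0.63,-0.05,0.2],[0.64,-0.06,0.16],[0.65,-0.06,0.11],[0.4,-0.04,0.04],[0,0,0]],"gripper":[0.6,0.6,0.6,0.6,0.6,0.6,0.6,0.6,0.6]}'
python3 st2.py 0 3
```

```text
time: 11.45
eef_pos: [0.6265, -0.1104, 0.1548]
eef_rot: [2.916, -0.128, 1.068]
ft_force: [-4.0, 0.3, 19.3]
gripper_width: 0.0293
r,b 0.09782069432941062 0.08080273259001751 [ 0.62845617 -0.1105996   0.15250153] [-3.97835252  0.2651547  19.28226423] 11.45
[[0.26, -0.02, 0.02], [0.26, -0.02, 0.01], [0.26, -0.02, 0.0]]
```

```bash
python3 - <<'E'
from fit import *
a=read_camera('wrist');cv2.imwrite('pics/w5.png',a)
s=read_camera('side');s=cv2.resize(s[130:230,290:410],(480,400),interpolation=cv2.INTER_CUBIC)
cv2.imwrite('pics/c5.png',np.hstack([a[120:480,120:520][:,:,:],cv2.resize(s,(400,360))]))
E
```

```text
(no output)
```

View pics/c5.png

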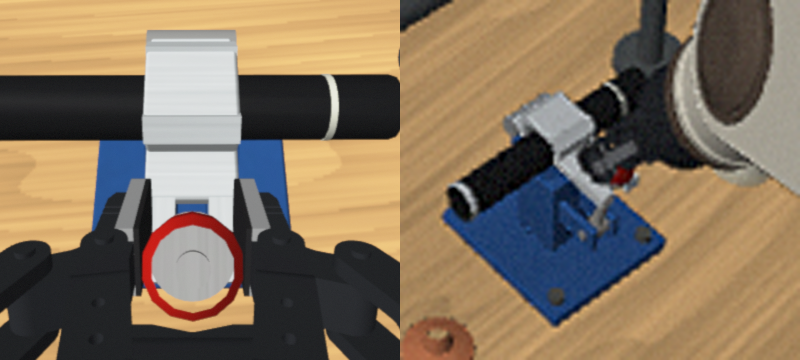

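The cap is closed, and the knob in the jaws stands almost upright over the slot, centred. I'll continue to the stop.

```bash
python3 -m crank '{"rotation":[[0,0,0],[0,0,0],[0,0,0],[0,0,0]],"dp":[[0.26,-0.02,0.12],[0.26,-0.02,0.06],[0.2,-0.02,0],[0,0,0]],"gripper":[0.6,0.6,0.6,0.6]}'
python3 st2.py
```

```text
time: 11.88
eef_pos: [0.6331, -0.111, 0.1559]
eef_rot: [2.916, -0.128, 1.066]
ft_force: [-2.6, -1.0, 12.9]
gripper_width: 0.0294
r,b 0.0985734289412476 0.013219008706275612 [ 0.63502367 -0.11117404  0.15356482] [-2.6136405  -0.97645684 12.87800311] 11.8833
```

```bash
python3 -m crank '{"rotation":[[0,0,0],[0,0,0],[0,0,0],[0,0,0],[0,0,0]],"dp":[[0.2,-0.02,0],[0.2,-0.02,0],[0.1,-0.01,0],[0,0,0],[0,0,0]],"gripper":[0.6,0.6,0.6,0.6,0.6]}'
python3 st2.py
```

```text
time: 12.3
eef_pos: [0.6381, -0.1114, 0.1562]
eef_rot: [2.916, -0.128, 1.067]
ft_force: [-2.8, 0.7, 14.1]
gripper_width: 0.0294
r,b 0.09900363367737174 -0.038020610162970175 [ 0.64007209 -0.11159924  0.15393208] [-2.76744658  0.73458953 14.11695155] 12.3
```

```bash
python3 -m crank '{"rotation":[[0,0,0],[0,0,0],[0,0,0],[0,0,0]],"dp":[[0.2,-0.02,0],[0.2,-0.02,0],[0,0,0],[0,0,0]],"gripper":[0.6,0.6,0.6,0.6]}'
python3 st2.py
python3 - <<'E'
from fit import *
a=read_camera('wrist')
s=read_camera('side');cv2.imwrite('pics/s6.png',s)
s=cv2.resize(s[130:230,290:410],(400,360),interpolation=cv2.INTER_CUBIC)
cv2.imwrite('pics/c6.png',np.hstack([a[120:480,120:520],s]))
E
```

```text
time: 12.63
eef_pos: [0.6422, -0.1118, 0.1563]
eef_rot: [2.916, -0.128, 1.068]
ft_force: [-2.5, 1.6, 14.4]
gripper_width: 0.0296
r,b 0.09928694300105098 -0.07920621815068277 [ 0.6441442  -0.11201294  0.15397566] [-2.45520799  1.56611263 14.35930258] 12.6333
```

View pics/c6.png

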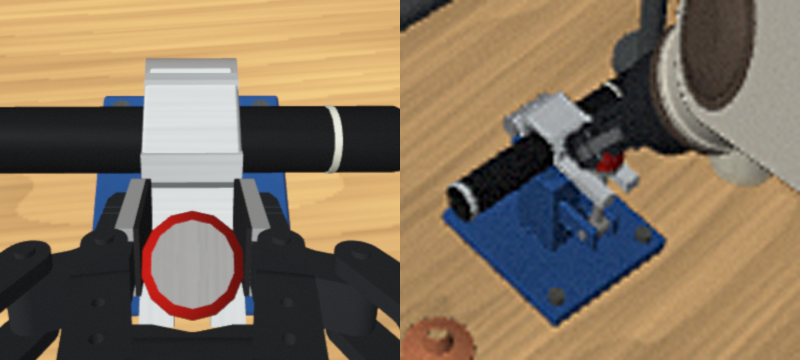

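```bash
python3 - <<'E'
from fit import *
s=read_state();o,d=ray('wrist',(312,385));print('cam',o,'ray',d,'tilt from vertical deg',np.degrees(np.arctan2(d[0],-d[2])))
t=(s['eef_pos'][2]+.015-o[2])/d[2];print('knob top face at +15mm height:',o+t*d, 'range',t)
K=camera_params('wrist')['mtx'];print(K[0][0]*.031/t, 'px expected dia')
p=np.array([0.6883, -0.1138, -0.087,0,0.])
for n in('knob','tongue','bolt_pivot'):
  for c in('wrist','side'):print(n,c,proj(c,W(p,n)),[(np.round(q['xy']),round(q['score'],2)) for q in tip_of(n,c)[:2]])
a=read_camera('wrist');cv2.imwrite('pics/w7.png',cv2.resize(a[290:480,210:420],None,fx=3,fy=3,interpolation=cv2.INTER_CUBIC))
E
```

```text
cam [ 0.61902497 -0.10879658  0.29504057] ray [ 0.09226865 -0.01012808 -0.99568264] tilt from vertical deg 5.294406933583735
knob top face at +15mm height: [ 0.63049354 -0.11005546  0.1712818 ] range 0.12429539188133887
107.22929285548422 px expected dia
knob wrist [307.8538772  372.33642261] [(array([309., 382.]), 0.64)]
knob side [351.01868388 168.81604806] [(array([352., 168.]), 0.6)]
tongue wrist [308.48723    418.48601227] []
tongue side [353.66238898 181.08400798] [(array([349., 179.]), 0.91)]
bolt_pivot wrist [309.11883538 394.76398413] []
bolt_pivot side [349.5490633  192.77350197] [(array([346., 194.]), 0.7)]
```

View pics/w7.png

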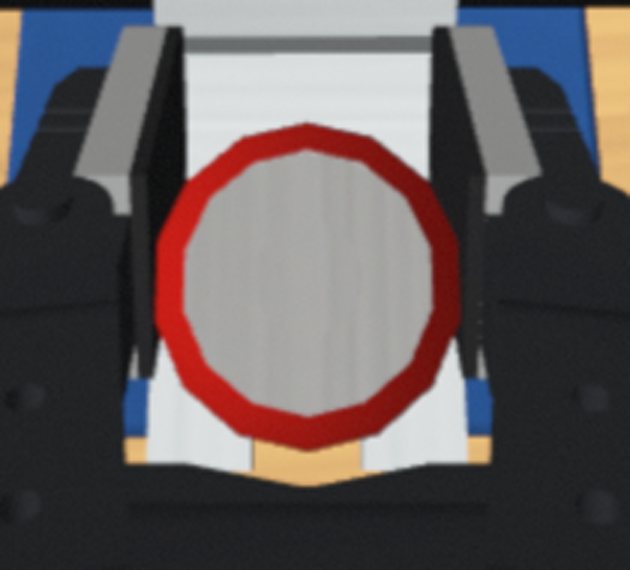

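The knob is upright to within a few degrees as seen from nearly straight above. It hasn't reached its stop yet: the x force is small, and the camera ray suggests it is still about 0.05 rad short. I'll continue gently, easing the z preload.

```bash
python3 -m crank '{"rotation":[[0,0,0],[0,0,0],[0,0,0],[0,0,0]],"dp":[[0.15,-0.01,0.12],[0.15,-0.01,0.12],[0,0,0],[0,0,0]],"gripper":[0.6,0.6,0.6,0.6]}'
python3 st2.py
```

```text
time: 13.42
eef_pos: [0.6442, -0.1119, 0.1565]
eef_rot: [2.919, -0.128, 1.062]
ft_force: [-4.6, -3.8, 5.7]
gripper_width: 0.0295
r,b 0.09970952176404348 -0.09849495299954641 [ 0.64609796 -0.1120442   0.15422626] [-4.55896353 -3.78981943  5.66655244] 13.4167
```

```bash
python3 -m crank '{"rotation":[[0,0,0],[0,0,0],[0,0,0],[0,0,0]],"dp":[[0.2,-0.02,0.03],[0.2,-0.02,0.03],[0,0,0],[0,0,0]],"gripper":[0.6,0.6,0.6,0.6]}'
python3 st2.py
python3 - <<'E'
from fit import *
for n in('knob',):print([(np.round(q['xy']),round(q['score'],2)) for q in tip_of(n,'wrist')[:2]])
a=read_camera('wrist');cv2.imwrite('pics/w8.png',a)
hsv=cv2.cvtColor(a,cv2.COLOR_BGR2HSV);m=cv2.inRange(hsv,(0,150,60),(8,255,255))|cv2.inRange(hsv,(172,150,60),(180,255,255))
for f in('pics/w5.png','pics/w8.png'):
    a=cv2.imread(f);hsv=cv2.cvtColor(a,cv2.COLOR_BGR2HSV);m=cv2.inRange(hsv,(0,150,60),(8,255,255))|cv2.inRange(hsv,(172,150,60),(180,255,255))
    m[:250]=0;cs,h=cv2.findContours(m,cv2.RETR_CCOMP,cv2.CHAIN_APPROX_NONE)
    for c in cs:
        if len(c)>60:print(f,cv2.boundingRect(c),np.round(cv2.fitEllipse(c)[0],1))
E
```

```text
time: 13.75
eef_pos: [0.6481, -0.1122, 0.1567]
eef_rot: [2.919, -0.128, 1.062]
ft_force: [-0.9, -4.1, 3.0]
gripper_width: 0.0293
r,b 0.1003147535598432 -0.137538045915456 [ 0.65003521 -0.11234647  0.15436744] [-0.88453182 -4.05869118  3.03659116] 13.75
[(array([313., 381.]), 0.81)]
pics/w5.png (261, 332, 102, 109) [311.9 386.3]
pics/w5.png (270, 344, 86, 90) [312.5 388.3]
pics/w8.png (261, 332, 103, 108) [312.1 384.8]
pics/w8.png (270, 337, 86, 91) [312.8 382.3]
```

```bash
python3 -m crank '{"rotation":[[0,0,0],[0,0,0],[0,0,0],[0,0,0]],"dp":[[0.15,-0.01,0.03],[0.15,-0.01,0.03],[0,0,0],[0,0,0]],"gripper":[0.6,0.6,0.6,0.6]}'
python3 st2.py
```

```text
time: 14.18
eef_pos: [0.6503, -0.1123, 0.1565]
eef_rot: [2.921, -0.128, 1.059]
ft_force: [-17.9, -6.0, 9.0]
gripper_width: 0.0295
r,b 0.10048722921413668 -0.15878388520591072 [ 0.65216957 -0.11244848  0.15422313] [-17.92861696  -6.00421615   8.98459413] 14.1833
```

The x force is rising, which is probably the stop. One more small push to confirm, then I'll release.

```bash
python3 -m crank '{"rotation":[[0,0,0],[0,0,0],[0,0,0]],"dp":[[0.15,-0.01,0],[0,0,0],[0,0,0]],"gripper":[0.6,0.6,0.6]}'
python3 st2.py
python3 - <<'E'
from fit import *
a=read_camera('wrist');cv2.imwrite('pics/w9.png',a)
for f in('pics/w9.png',):
    a=cv2.imread(f);hsv=cv2.cvtColor(a,cv2.COLOR_BGR2HSV);m=cv2.inRange(hsv,(0,150,60),(8,255,255))|cv2.inRange(hsv,(172,150,60),(180,255,255))
    m[:250]=0;cs,h=cv2.findContours(m,cv2.RETR_CCOMP,cv2.CHAIN_APPROX_NONE)
    for c in cs:
        if len(c)>60:print(f,cv2.boundingRect(c),np.round(cv2.fitEllipse(c)[0],1))
E
```

```text
time: 14.43
eef_pos: [0.6512, -0.1123, 0.1563]
eef_rot: [2.921, -0.128, 1.057]
ft_force: [-31.4, -6.4, 13.1]
gripper_width: 0.0297
r,b 0.10040673500859851 -0.16836994061152133 [ 0.65310682 -0.11248561  0.15398691] [-31.386599    -6.37405341  13.09812114] 14.4333
pics/w9.png (261, 335, 103, 109) [312.4 388.9]
pics/w9.png (271, 341, 86, 92) [313.3 386.3]
```

View pics/w9.png

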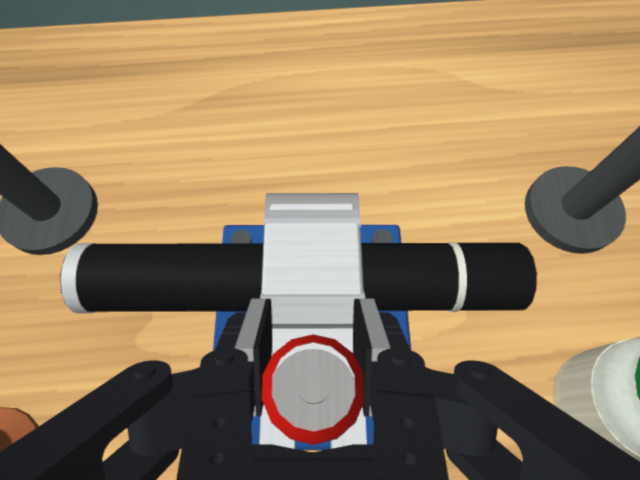

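The knob now slips back in the jaws while the x force climbs to 31 N, so the bolt is at its upright stop. I'll release and back out along the tool axis.

```bash
python3 -m crank '{"rotation":[[0,0,0],[0,0,0],[0,0,0],[0,0,0],[0,0,0],[0,0,0],[0,0,0],[0,0,0],[0,0,0],[0,0,0],[0,0,0],[0,0,0],[0,0,0],[0,0,0]],"dp":[[0,0,0],[0,0,0],[0,0,0],[0,0,0],[0,0,0],[-0.64,0.06,0.77],[-1.28,0.11,1.53],[-1.92,0.17,2.3],[-1.92,0.17,2.3],[-1.92,0.17,2.3],[-1.92,0.17,2.3],[-1.92,0.17,2.3],[0,0,0],[0,0,0]],"gripper":[-1,-1,-1,-1,-1,-1,-1,-1,-1,-1,-1,-1,-1,-1]}'
python3 - <<'E'
from fit import *
s=read_state();print(s['eef_pos'],s['ft_force'],s['time'])
for c in('wrist','side','top'):cv2.imwrite(f'pics/{c}10.png',read_camera(c))
p=np.array([0.6883, -0.1138, -0.087,0,0])
q=p.copy();q[4]=.1
for c in('wrist','side','top'):
  for n in('tongue','knob','seatpost'):print(c,n,[(np.round(d['xy']),round(d['score'],2)) for d in tip_of(n,c)[:2]],proj(c,W(p,n)),proj(c,W(q,n)))
for k in('hub','grease','tray'):print(k,[[np.round(d['xy']) for d in tip_of(k,c)[:1]] for c in('side','top')])
a=cv2.imread('pics/wrist10.png')[100:420,120:520];b=cv2.imread('pics/side10.png')[130:230,290:410]
cv2.imwrite('pics/c10.png',np.hstack([a,cv2.resize(b,(384,320),interpolation=cv2.INTER_CUBIC)]))
E
```

```text
time: 15.65
eef_pos: [0.5367, -0.1021, 0.2971]
eef_rot: [2.917, -0.128, 1.065]
ft_force: [0.5, -0.3, -0.1]
gripper_width: 0.085
[ 0.53673498 -0.1020936   0.29710689] [ 0.49283543 -0.33786139 -0.12779454] 15.65
wrist tongue [(array([309., 273.]), 0.84)] [311.03161158 276.00702086] [311.03161158 276.00702086]
wrist knob [(array([315., 239.]), 0.78)] [310.91510104 242.07198991] [310.93359093 254.64414475]
wrist seatpost [(array([309., 173.]), 0.27)] [310.94487815 204.58416175] [310.94487815 204.58416175]
side tongue [(array([349., 176.]), 0.8)] [353.66238898 181.08400798] [353.66238898 181.08400798]
side knob [(array([350., 168.]), 0.59)] [351.01868388 168.81604806] [353.41076792 170.899521  ]
side seatpost [(array([334., 169.]), 0.92), (array([246., 276.]), 0.7)] [337.71430589 168.67385641] [337.71430589 168.67385641]
top tongue [(array([363., 220.]), 0.76)] [361.9499676  221.93043297] [361.9499676  221.93043297]
top knob [(array([361., 211.]), 0.58)] [363.86387386 214.49671533] [363.62777849 218.18223676]
top seatpost [(array([362., 198.]), 0.91), (array([342., 303.]), 0.83)] [363.25888448 197.85580428] [363.25888448 197.85580428]
hub [[array([303., 247.])], [array([362., 185.])]]
grease [[array([395., 175.])], [array([422., 228.])]]
tray [[array([248., 273.])], [array([234., 217.])]]
```

View pics/c10.png

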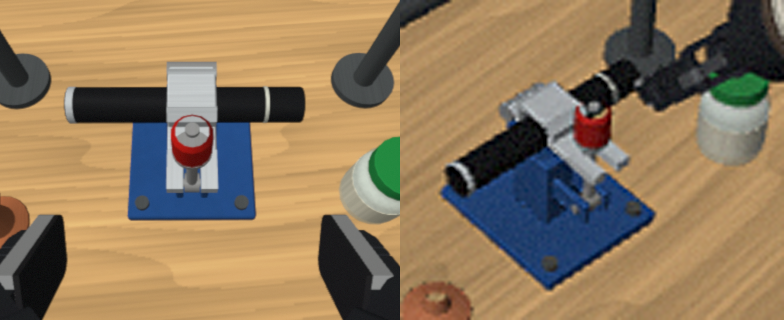

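All good: the cap is closed, the bolt stands upright in the slot, and the post is in the saddle. The hub, jar and tray read the same in the side view as at the start.

```bash
python3 -c "
from plant import *
print(finish_job())"
```

```text
the job is handed in; nothing more can be done
None
```

The job is done and handed in at about 16 s of the 51 s allowed. The cap is closed over the seatpost and the red-knobbed bolt stands upright in the tongue's slot.

- **Cap:** I leaned the gripper back 40° to clear the rail and swung the cap down by its tongue until it hit its stop, with about 26 N on the wrist. The wrist camera then showed it closed, within about 3 px of where it should be.
- **Bolt:** Only after that did I swing the bolt up by its knob to its stop, at about 31 N. With the gripper withdrawn, the knob sits within about 4 px of the upright position in all three cameras.
- **Rest of the scene:** The post is still in the saddle. I saw no force spike away from the two grips. The hub, jar and tray read within about 5 px of their starting positions in the side view.

Three checks disagreed:
- **Bolt angle:** While I held the knob, the angle worked out from the gripper read about 0.17 rad past upright. The knob had shifted in the pads, so I judged by the force and the cameras instead.
- **Tongue:** In the side view the network put the tongue 5 to 7 px from the model. The wrist and top cameras agreed with the model.
- **Hub:** The last top-view detection of the hub, at (362,185), landed on the clamp. I took it as a false report because the side view had the hub in place.

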